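# Set out the balcony sideboard

### The job

Slide the navy remote straight under the low riser from the side facing the robot, midway between the side feet, leaving half its length sticking out; lay the aluminium coaster on the slate strip midway between cactus and candle, and stand the blue vase upright on the coaster's middle. Lay the red spectacle case flat, lid up, in the middle of the floor this frees in the tray, lengthways alongside the clipped beige remote. Leave that remote, the cactus and the candle where they are, and never tip the vase over.

Things in the scene. Friction and masses are not known exactly. Their poses are not given: they have to be found in the camera images.
- navy_remote: Navy remote control, a flat bar 130 x 38 x 18 mm (x, y, z), about 100 g, with buttons and a display on top. Starts lying in the tray, its length roughly along the tray's x. Origin: centre of underside; x along its length to the display end, z up. Either end may go under the riser.
- coaster: Brushed aluminium coaster: a flat plain disc 62 mm in diameter, 14 mm thick, about 85 g. Starts lying in the tray. Origin: centre of its underside, z up.
- vase: Small blue ceramic thimble vase, round, 50 mm tall, foot 34 mm and belly 38 mm in diameter (widest from 18 to 34 mm above the foot), neck 28 mm, about 70 g. Starts standing in the tray. Origin: centre of its foot, z up.
- specs_case: Dark red hard spectacle case, a rounded box 44 x 120 x 32 mm (x, y, z) with a brass clasp on one long side, about 120 g. Starts on the sideboard between the robot and the slate strip. Origin: centre of its underside; y along its length, z up. Either way round will do.
- tray: Fixed woven-look grey-brown tray 225 x 280 mm (x, y); floor top 4 mm up, walls 5 mm thick, 24 mm high. Origin: centre of underside; x points away from the robot to the edge with the chrome clip (top 34 mm up) over the beige remote, which covers x = 61 to 103 mm. Middle of the free floor: x = -26 mm, y = 0. Navy remote, coaster and vase start there side by side along y, 85 mm apart, in any order.
- riser: Fixed low dark wooden riser 140 x 200 mm (x, y) on two 10 mm thick side feet of full depth. Board underside 32 mm, top 44 mm above the sideboard; the gap below is 180 mm wide, open at front and back. A white clock (top at 99 mm) is fixed at x = 29 to 63 mm. Origin: centre of footprint, on the sideboard; x points away from the robot, the front edge is at x = -70 mm; y from foot to foot.
- strip: Fixed dark slate strip, a thin slab 90 x 260 mm (x, y), 3 mm thick, lying on the sideboard. Origin: centre of its underside; y along its length. The cactus pot and the candle jar stand on it 98 mm either side of its centre, so the point midway between them is its centre.
- cactus: Small terracotta pot with a round green cactus, loose, 60 mm in diameter, 68 mm tall, on one end of the slate strip. Origin: centre of its underside. Leave it alone.
- candle: Amber glass candle jar with a brass lid, loose, 60 mm in diameter, 67 mm tall, on the other end of the slate strip. Origin: centre of its underside. Leave it alone.
- beige_remote: Beige heater remote, 42 x 140 x 18 mm (x, y, z), lying loose under the tray's spring clip. Origin: centre of its underside. Leave it alone.
There are look-alikes about, which are no part of the job. What is shaped like the specs_case but green or white is not meant.

How it is judged (in metres and radians):
At the end, for the whole second after the job is handed in: Remote flat, centre within 15 mm (x, y) of the riser's front edge middle, 0.15 rad straight; coaster flat within 14 mm of the strip's centre; vase upright within 12 mm of the coaster's centre; case flat within 15 mm of the free floor's middle, 0.2 rad along tray y; all released, at rest (x of navy_remote in the frame of riser between -0.085 and -0.055 m and y of navy_remote in the frame of riser between -0.015 and 0.015 m and angle between the x axis of navy_remote and the x axis of riser, either way round below 0.15 rad and height (world z) of navy_remote below 0.006 m and angle between each of navy_remote, coaster, vase, specs_case's own z axis and vertical below 0.1 rad and x of coaster in the frame of strip between -0.014 and 0.014 m and y of coaster in the frame of strip between -0.014 and 0.014 m and height (world z) of coaster below 0.007 m and horizontal distance between vase and coaster below 0.012 m and z of vase in the frame of coaster between 0.01 and 0.018 m and x of specs_case in the frame of tray between -0.041 and -0.011 m and y of specs_case in the frame of tray between -0.015 and 0.015 m and angle between the y axis of specs_case and the y axis of tray, either way round below 0.2 rad and height (world z) of specs_case below 0.008 m and linear speed of each of navy_remote, coaster, vase, specs_case below 0.02 m/s and angular speed of each of navy_remote, coaster, vase, specs_case below 0.2 rad/s); the robot touches nothing.
It fails at once if the cactus pot is shifted by more than 15 mm or tipped (distance of cactus from where it was at the start of the episode above 0.015 m or angle between cactus's own z axis and vertical above 0.3 rad).
It fails at once if the candle jar is shifted by more than 15 mm or tipped (distance of candle from where it was at the start of the episode above 0.015 m or angle between candle's own z axis and vertical above 0.3 rad).
It fails at once if the beige remote in the clip is shifted by more than 15 mm or tipped (distance of beige_remote from where it was at the start of the episode above 0.015 m or angle between beige_remote's own z axis and vertical above 0.3 rad).
It fails at once if the vase is tipped over (more than 40 degrees from upright) (angle between vase's own z axis and vertical above 0.7 rad).
It also fails if it takes over 112 s, if anything falls off the work surface, if the arm or the gripper's body presses on something with over 40 N, if the wrist force passes 120 N, or if a joint passes its speed limit or range.

### The arm

A 7-joint arm with a two-finger parallel gripper is mounted at the origin on the work surface. World frame = base frame: x ahead of the robot, y to its left, z up, the work surface at z = 0. Lengths are in m, angles in degrees, forces in N, time in s.
With the tool pointing down it reaches from about 0.425 to 0.875 m from the base axis. Payload 4.7 kg.
Tool frame: the origin (TCP) lies midway between the tips of the shut fingers; the grasp point (between the pads) lies 19 mm behind it; z points along the fingers, y is the line along which they close (so a half turn about z gives the same grasp; the last joint's range is limited). The gripper opens to 87 mm and grips with 3 to 60 N. Pads are 19 mm wide; open, the fingers measure 117 mm over their backs; the gripper's body (75 mm by 190 mm) begins 51 mm behind the grasp point.
Start: joints at [-71.729, 18.392, -4.016, 83.108, 1.295, 78.541, -3.26], TCP at [0.195, 0.62, 0.223] pointing down, gripper open.
Joint ranges: [-163.93, 163.93], [-17.29, 119.83], [-79.2, 71.16], [3.27, 140.29], [-89.18, 269.18], [5.43, 117.66], [-154.24, 154.24]. Speed limits (degrees/s): [147.25, 147.25, 180, 180, 180, 180, 180].

### API

Orientations are given as [roll, pitch, yaw] about the fixed x, y, z axes, in that order (R = Rz(yaw) Ry(pitch) Rx(roll)).
In Python, from cell import env gives the robot as it stands. The module is installed in compiled form; this text tells all that it offers.
- The arm moves only by the tool step_arm, never from a script. Its argument "rows" is a list of rows, each an object with "angular": the turn, a rotation vector about the tool's x, y, z in units of pi rad (1.0 is pi rad), a list of three; "slide": the shift along the tool's x, y, z in units of 500 mm (1.0 is 500 mm), a list of three; "jaw": the opening, from 0 (shut) to 1 (fully open). A call has 1 to 10 rows; each row shifts and turns the commanded pose from where the row before left it, along the tool's axes as they then stand; what a row does not reach is not made up. A row lasts 1/8 s, in which the tool goes at most 62.5 mm and 10.7 degrees, less where a joint would pass 70% of its speed; a pose out of reach is approached as far as the arm can. A call with a number of a shift or a turn outside -1 to 1 is refused whole. A call with a gripper value outside its range is refused whole. The fingers move at their own pace and stop on an object; "newtons" is the grip in N (left out, the last holds). Time passes only in rows, so rows that do not move let the fingers close. It gives the time, the measured TCP pose, the force, the opening and the grip force at its end, in the units of the state.
- env.get_obs(): the state, without advancing time (a new reading comes with each control period).
- env.read_camera(name): name is "scene" or "top" or "wrist"; returns the picture (420x560x3 uint8, red, green, blue); there is no depth.
- env.camera_info(name): a dict with "fx", "fy", "cx", "cy" (pixels), "R" (3x3) and "t" (3): a world point X has camera coordinates R X + t. Camera axes: x right, y down, z forward; pixel columns grow to the right and rows downward; lengths in m; the calibration is good to about 2 mm. A picture is of the moment at which its call begins: read the wrist's pose just before it. camera_info takes no time and is no camera call; for the wrist camera it gives the pose at the moment of the call.
- env.sign_off(): hands the job in; it is judged then, once.
The state is a dict: "time_s": time; "qpos": joint angles; "joint_velocities": joint speeds; "effort": joint torques, N m; "tool_pos": TCP position; "tool_rot": TCP orientation; "force": force on the tool from outside, world axes, zero at the start; "wrist_torque": the same for the moment, N m; "grip_width": finger opening in m; "grasp_force": force on a finger pad.
Only numpy, scipy, OpenCV 4.12 (cv2) and the standard library are available. Lean on these libraries where they do the work, as an engineer would, in place of code of your own. Each camera call takes 0.05 s, during which the arm holds its last target. There are 200 camera calls.

## Working session

There is one attempt and no reset: what is moved stays moved. The work goes in short steps, Python scripts to look and compute and a tool call to move; the robot and the scene stay as the last step left them, time stands still between calls to the robot, and variables do not carry over. Pictures are saved under pics/ and viewed, at most 14 in all, crops included, and the job is handed in when it is done.

Besides the shell and the picture viewer there is one more tool, called after ">>>" as name(argument=value, ...) on one line, values as JSON. step_arm: Moves the arm, as the interface text tells. Shifts and turns lie within -1 to 1; 1 stands for 500 mm of shift or pi rad of turn. Its arguments: {"type":"object","properties":{"rows":{"type":"array"},"newtons":{"type":"number"}},"required":["rows"]}

```bash
mkdir -p pics; python3 - <<'E'
from cell import env
import cv2, numpy as np
np.set_printoptions(precision=4,suppress=True)
o=env.get_obs(); print({k:o[k] for k in('time_s','tool_pos','tool_rot','grip_width')})
for n in('scene','top'):
    im=env.read_camera(n); cv2.imwrite(f'pics/{n}0.png',im[:,:,::-1]); print(n,env.camera_info(n))
E
```

```text
{'time_s': 0.0, 'tool_pos': array([0.1949, 0.6195, 0.2214]), 'tool_rot': array([-179.8884,    0.0057,  162.5406]), 'grip_width': 0.08690796007654927}
scene {'fx': 400.5842541877681, 'fy': 400.5842541877681, 'cx': 276.17086237404544, 'cy': 210.55446001595533, 'R': array([[ 0.5431,  0.8396, -0.0053],
       [ 0.4433, -0.2921, -0.8474],
       [-0.7131,  0.4579, -0.5309]]), 't': array([-0.2403, -0.1808,  1.524 ])}
top {'fx': 465.297376059355, 'fy': 465.297376059355, 'cx': 287.2367778746197, 'cy': 211.8664393066178, 'R': array([[-0.0179, -0.9998,  0.0084],
       [-0.982 ,  0.016 , -0.1879],
       [ 0.1878, -0.0116, -0.9821]]), 't': array([-0.0006,  0.4883,  1.1059])}
```

View pics/top0.png

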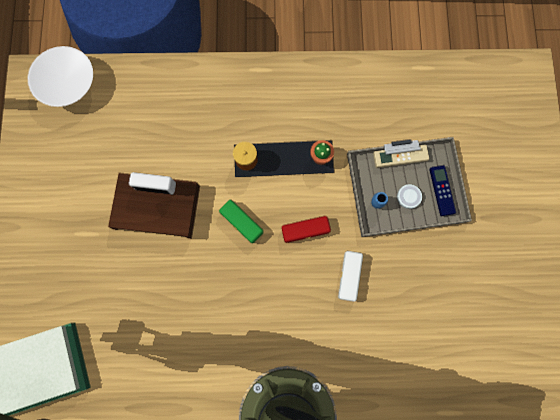

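View pics/scene0.png

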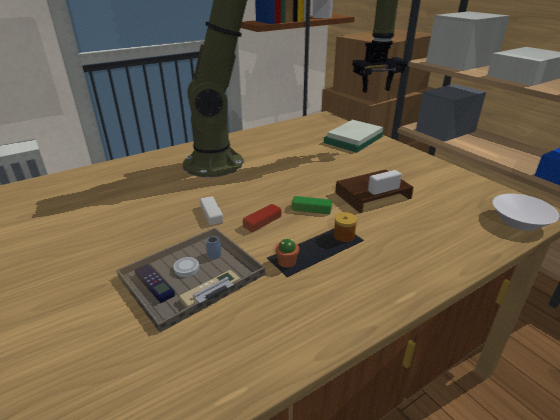

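The top view shows the red case at (306,230), its look-alikes green at (241,221) and white at (351,276), vase (380,199), coaster (410,196), navy remote (443,190), beige remote (402,155, leave it), cactus (322,151), candle (245,154) and riser (155,207). The white bowl at (60,76) could be mistaken for the coaster, but the coaster is the disc in the tray. Next I'll measure by masks.

```bash
cat > h.py <<'E'
import numpy as np, cv2
np.set_printoptions(precision=4,suppress=True)
def ray(ci,p):
    d=ci['R'].T@np.array([(p[0]-ci['cx'])/ci['fx'],(p[1]-ci['cy'])/ci['fy'],1.]); return -ci['R'].T@ci['t'],d
def plane(ci,p,z):
    o,d=ray(ci,p); return (o+d*(z-o[2])/d[2])
def tri(c1,p1,c2,p2):
    o1,d1=ray(c1,p1);o2,d2=ray(c2,p2)
    s=np.linalg.lstsq(np.c_[d1,-d2],o2-o1,rcond=None)[0]
    a=o1+s[0]*d1;b=o2+s[1]*d2; return (a+b)/2,np.linalg.norm(a-b)
def mask(im,lo,hi,box=None):
    m=cv2.inRange(cv2.cvtColor(im,cv2.COLOR_RGB2HSV),np.array(lo),np.array(hi))
    if box: k=np.zeros_like(m);x0,y0,x1,y1=box;k[y0:y1,x0:x1]=m[y0:y1,x0:x1];m=k
    return m
def big(m):
    c=max(cv2.findContours(m,cv2.RETR_EXTERNAL,cv2.CHAIN_APPROX_NONE)[0],key=cv2.contourArea); return c
def rect(ci,c,z):  # contour -> world min-area rect on plane z
    P=np.array([plane(ci,p,z)[:2] for p in c[:,0].astype(float)],np.float32)
    (x,y),(w,h),a=cv2.minAreaRect(P*1000)
    if w<h: w,h,a=h,w,a+90
    return np.array([x,y,w,h]).round(1),(a+90)%180-90   # centre mm, long, short, yaw of long side
E
python3 - <<'E'
from h import *
from cell import env
T=env.camera_info('top');S=env.camera_info('scene')
t=cv2.imread('pics/top0.png')[:,:,::-1].copy();s=cv2.imread('pics/scene0.png')[:,:,::-1].copy()
for n,lo,hi,bt,bs,z in [('red',(0,150,60),(8,255,255),(270,205,340,250),(235,195,290,235),.032),
 ('vase',(98,80,40),(115,255,255),(365,180,393,215),(203,230,225,265),.05),
 ('navy',(112,80,15),(130,255,140),(425,160,462,220),(125,260,180,305),.018),
 ('coaster',(0,0,170),(179,60,255),(394,182,426,214),(170,255,203,278),.018),
 ('strip',(0,0,0),(179,255,62),(230,138,340,180),(265,225,370,275),.003),
 ('riser',(0,60,0),(14,255,110),(100,165,205,245),(330,170,415,210),.044),
 ('candle',(10,120,90),(30,255,255),(228,138,262,172),(330,210,360,245),.067),
 ('cactus',(0,100,90),(18,255,255),(305,136,338,166),(272,235,303,270),.05)]:
    c=big(mask(t,lo,hi,bt));d=big(mask(s,lo,hi,bs))
    pc=lambda c:np.array(cv2.minAreaRect(c)[0])
    print(n,rect(T,c,z),cv2.boundingRect(c),'scene',rect(S,d,z)[0],'tri',*tri(T,pc(c),S,pc(d)))
E
python3 - <<'E'
import cv2,numpy as np
t=cv2.imread('pics/top0.png')
a=cv2.resize(t[130:250,340:480],None,fx=4,fy=4,interpolation=cv2.INTER_CUBIC)
b=cv2.resize(t[165:245,100:210],None,fx=4,fy=4,interpolation=cv2.INTER_CUBIC)
c=np.zeros((480,560,3),np.uint8);c[:,:]=a;cv2.imwrite('pics/tray.png',c)
E
```

```text
red (array([447. , -54.4, 119.3,  44.6]), -78.26351547241211) (282, 216, 49, 25) scene [467.1 -62.3 141.   68.7] tri [ 0.4497 -0.0536  0.0189] 0.0033728946343315564
vase (array([ 515.1, -237.6,   40.4,   38.1]), 89.07103729248047) (371, 192, 17, 16) scene [ 527.8 -236.3   44.3   14.3] tri [ 0.5186 -0.234   0.0438] 0.010631899267745899
navy (array([ 544. , -408.2,  130. ,   41.6]), 8.530838012695312) (430, 165, 26, 51) scene [ 580.9 -404.    77.    40. ] tri [ 0.5519 -0.4067 -0.0052] 0.020107297490773793
coaster (array([ 530. , -323.1,   62.2,   59.1]), -46.55292510986328) (397, 184, 25, 24) scene [ 539.7 -317.8    8.2    4.8] tri [ 0.5324 -0.3207  0.0132] 0.007845612233781277
strip (array([640.1,  -2.6, 257.5,  88.7]), -88.42670583724976) (235, 141, 99, 36) scene [640.7  -1.6 258.7  89.5] tri [ 0.6404 -0.0033 -0.0015] 0.002540909303417969
riser (array([511.4, 321.3, 207. , 141.7]), 82.16532135009766) (109, 173, 91, 66) scene [535.6 303.1 241.5 188.6] tri [0.5154 0.328  0.0253] 0.0024766073039871974
candle (array([636.6,  96.2,  59.9,  59.8]), 89.14420318603516) (232, 141, 25, 24) scene [654.5  80.7  98.6  61.2] tri [0.6407 0.0988 0.0587] 0.004703032398701586
cactus (array([642.6, -98.8,  62.9,  60.7]), -39.16618728637695) (310, 139, 28, 25) scene [638.7 -93.6  90.6  77.7] tri [ 0.6424 -0.0981  0.0528] 0.0018057772045422416
```

View pics/tray.png

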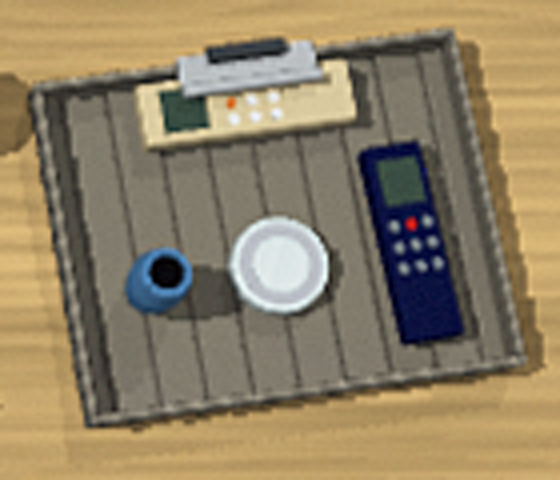

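The crop shows the vase at the left of the tray (160,280 in crop), the coaster in the middle (280,265) and the navy remote at the right, display end far (412,240). The beige remote is clipped at the far edge and the tray corners are visible. I'll move to the riser for a close look and compute the tray pose.

>>> step_arm(rows=[{"angular": [0,0,0],"slide": [-0.092,-0.058,0],"jaw": 1},{"angular": [0,0,0],"slide": [-0.092,-0.058,0],"jaw": 1},{"angular": [0,0,0],"slide": [-0.092,-0.058,0],"jaw": 1},{"angular": [0,0,0],"slide": [-0.092,-0.058,0],"jaw": 1},{"angular": [0,0,0],"slide": [-0.092,-0.058,0],"jaw": 1},{"angular": [0,0,0],"slide": [-0.092,-0.058,0],"jaw": 1},{"angular": [0,0,0],"slide": [-0.092,-0.058,0],"jaw": 1},{"angular": [0,0,0],"slide": [0,0,0],"jaw": 1}])

```text
time_s: 1.1
tool_pos: [0.4449, 0.3245, 0.2224]
tool_rot: [-179.9, 0.1, 162.0]
force: [0.0, 0.3, 1.0]
grip_width: 0.0868
grasp_force: 0.0
```

```bash
cat >> h.py <<'E'
def delta(o,target,yaw=None):
    "tool-axes shift (units of 500mm) and tool-z turn (units of pi) to target pointing down"
    from scipy.spatial.transform import Rotation as Q
    R=Q.from_euler('xyz',o['tool_rot'],degrees=True).as_matrix()
    s=R.T@(np.array(target)-o['tool_pos'])/.5
    turn=0 if yaw is None else -((yaw-o['tool_rot'][2]+180)%360-180)/180
    return s,turn
def shot(env,name):
    ci=env.camera_info('wrist');im=env.read_camera('wrist');cv2.imwrite(f'pics/{name}.png',im[:,:,::-1]);np.save(f'pics/{name}.npy',ci,allow_pickle=True);return ci,im
E
python3 - <<'E'
from h import *
from cell import env
T=env.camera_info('top')
P=np.array([plane(T,(340+x/4,130+y/4),.024)[:2] for x,y in[(30,88),(455,30),(525,365),(90,425)]])
print(P,P.mean(0)); fl,fr,nr,nl=P
print(np.linalg.norm(fl-fr),np.linalg.norm(fl-nl)); 
v=(fl+fr-nl-nr); print('tray yaw x',np.degrees(np.arctan2(v[1],v[0]))); w=fl+nl-fr-nr; print('y',np.degrees(np.arctan2(w[1],w[0])))
o=env.get_obs();print(o['tool_pos'],o['tool_rot'],o['qpos'],o['time_s'])
ci,im=shot(env,'w1'); print(ci)
E
```

```text
[[ 0.6479 -0.1682]
 [ 0.6832 -0.4478]
 [ 0.4608 -0.4732]
 [ 0.4273 -0.1965]] [ 0.5548 -0.3214]
0.2818113676190654 0.22241558312828216
tray yaw x 6.90295601375189
y 97.05551993734697
[0.4449 0.3245 0.2224] [-179.9081    0.1008  161.9925] [-48.0862   6.2014   9.8648  97.8386  -0.9536  76.0734  33.9442] 1.1
{'fx': 311.8405161175987, 'fy': 311.8405161175987, 'cx': 276.90741394351846, 'cy': 203.1539871966585, 'R': array([[ 0.3086,  0.9512, -0.0011],
       [ 0.905 , -0.2933,  0.3081],
       [ 0.2928, -0.0961, -0.9513]]), 't': array([-0.4462, -0.3448,  0.2922])}
```

View pics/w1.png

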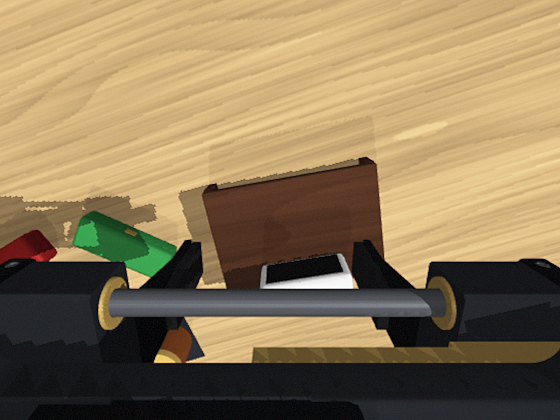

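The wrist view shows the riser's front edge from about (206,192) to (377,164), the feet just below the corners and the clock at (305,272). Now the riser pose from both views.

```bash
python3 - <<'E'
from h import *
from cell import env
T=env.camera_info('top');W=np.load('pics/w1.npy',allow_pickle=True).item()
t=cv2.imread('pics/top0.png')[:,:,::-1].copy();w=cv2.imread('pics/w1.png')[:,:,::-1].copy()
mt=mask(t,(0,60,45),(14,255,120),(100,165,205,245));mw=mask(w,(0,60,60),(14,255,140),(200,150,390,262))
for ci,m in((T,mt),(W,mw)):
    c=cv2.convexHull(big(cv2.morphologyEx(m,cv2.MORPH_OPEN,np.ones((3,3)))))
    a=cv2.approxPolyDP(c,4,True)[:,0].astype(float); print(a.tolist()); print(np.array([plane(ci,p,.044)[:2] for p in a])); print(rect(ci,c,.044))
E
```

```text
[[118.0, 175.0], [193.0, 196.0], [187.0, 235.0], [109.0, 226.0]]
[[0.5898 0.4143]
 [0.5328 0.2252]
 [0.4349 0.2379]
 [0.4604 0.4299]]
(array([513. , 325.5, 198.6, 137.8]), 81.88143920898438)
[[376.0, 165.0], [382.0, 254.0], [351.0, 261.0], [219.0, 259.0], [202.0, 194.0]]
[[0.4603 0.4345]
 [0.5693 0.4179]
 [0.567  0.38  ]
 [0.5149 0.228 ]
 [0.4321 0.2395]]
(array([501.8, 329.2, 197.9, 115.5]), 82.30599975585938)
```

>>> step_arm(rows=[{"angular": [0,0,0.057],"slide": [0,0,-0.006],"jaw": 0.6},{"angular": [0,0,0.057],"slide": [0,0,-0.006],"jaw": 0.6},{"angular": [0,0,0.057],"slide": [0,0,-0.006],"jaw": 0.6},{"angular": [0,0,0.057],"slide": [0,0,-0.006],"jaw": 0.6},{"angular": [0,0,0.057],"slide": [0,0,-0.006],"jaw": 0.6},{"angular": [0,0,0.057],"slide": [0,0,-0.006],"jaw": 0.6},{"angular": [0,0,0.057],"slide": [0,0,-0.006],"jaw": 0.6},{"angular": [0,0,0.057],"slide": [0,0,-0.006],"jaw": 0.6},{"angular": [0,0,0.057],"slide": [0,0,-0.006],"jaw": 0.6},{"angular": [0,0,0.057],"slide": [0,0,-0.006],"jaw": 0.6}])

```text
time_s: 2.4
tool_pos: [0.4398, 0.3315, 0.2523]
tool_rot: [-179.9, 0.0, 59.8]
force: [-0.7, -0.7, -0.8]
grip_width: 0.0518
grasp_force: 0.0
```

>>> step_arm(rows=[{"angular": [0,0,0.057],"slide": [0,0,0],"jaw": 0.6},{"angular": [0,0,0.057],"slide": [0,0,0],"jaw": 0.6},{"angular": [0,0,0.057],"slide": [0,0,0],"jaw": 0.6},{"angular": [0,0,0.057],"slide": [0,0,0],"jaw": 0.6},{"angular": [0,0,0.057],"slide": [0,0,0],"jaw": 0.6},{"angular": [0,0,0],"slide": [-0.016,0.11,0],"jaw": 0.6},{"angular": [0,0,0],"slide": [-0.016,0.11,0],"jaw": 0.6},{"angular": [0,0,0],"slide": [-0.016,0.11,0],"jaw": 0.6},{"angular": [0,0,0],"slide": [-0.016,0.11,0],"jaw": 0.6},{"angular": [0,0,0],"slide": [-0.016,0.11,0],"jaw": 0.6}])

```text
time_s: 3.65
tool_pos: [0.4425, 0.0519, 0.2525]
tool_rot: [-180.0, -0.0, 8.8]
force: [0.1, -1.0, 0.8]
grip_width: 0.0523
grasp_force: 0.0
```

>>> step_arm(rows=[{"angular": [0,0,0],"slide": [-0.016,0.11,0],"jaw": 0.6},{"angular": [0,0,0],"slide": [-0.016,0.11,0],"jaw": 0.6},{"angular": [0,0,0],"slide": [-0.016,0.11,0],"jaw": 0.6},{"angular": [0,0,0],"slide": [-0.016,0.11,0],"jaw": 0.6},{"angular": [0,0,0],"slide": [-0.016,0.11,0],"jaw": 0.6},{"angular": [0,0,0],"slide": [-0.016,0.11,0],"jaw": 0.6},{"angular": [0,0,0],"slide": [-0.016,0.11,0],"jaw": 0.6},{"angular": [0,0,0],"slide": [0,0,0],"jaw": 0.6},{"angular": [0,0,0],"slide": [0,0,0],"jaw": 0.6}])

```text
time_s: 4.78
tool_pos: [0.4463, -0.3355, 0.2519]
tool_rot: [-179.9, 0.1, 8.7]
force: [-0.1, 0.4, -0.1]
grip_width: 0.052
grasp_force: 0.0
```

```bash
python3 - <<'E'
from h import *
from cell import env
o=env.get_obs();print(o['tool_pos'],o['tool_rot'],o['qpos'],o['time_s'])
shot(env,'w2')
E
```

```text
[ 0.4463 -0.3355  0.2519] [-179.9332    0.058     8.7409] [-21.8334  10.5175  63.605   95.5909  -9.5577  79.9195 -38.1734] 4.775
```

View pics/w2.png

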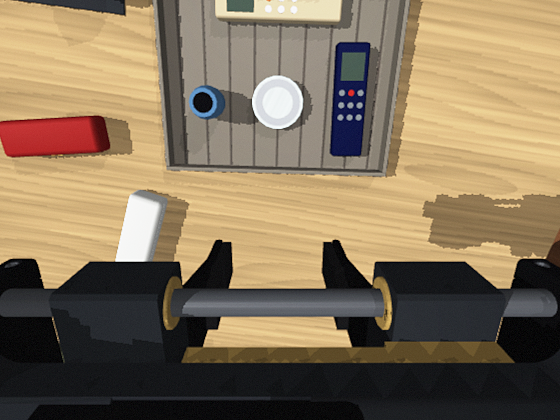

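The wrist view shows the vase at (203,102), coaster (277,102), navy remote (350,99), red case (55,136), white look-alike (143,225) and the tray's near wall at rows 165-175.

```bash
python3 - <<'E'
from h import *
from cell import env
T=env.camera_info('top');W=np.load('pics/w2.npy',allow_pickle=True).item()
t=cv2.imread('pics/top0.png')[:,:,::-1].copy();w=cv2.imread('pics/w2.png')[:,:,::-1].copy()
for n,lo,hi,bt,bw,z in [('red',(0,150,60),(8,255,255),(270,205,340,250),(0,100,120,170),.032),
 ('vase',(98,80,40),(115,255,255),(365,180,393,215),(180,75,235,130),.05),
 ('navy',(112,80,15),(130,255,140),(425,160,462,220),(320,30,385,165),.022),
 ('coaster',(0,0,170),(179,60,255),(394,182,426,214),(240,65,310,140),.018)]:
    c=big(mask(t,lo,hi,bt));d=big(mask(w,lo,hi,bw))
    pc=lambda c:np.array(cv2.minAreaRect(c)[0])
    print(n,'top',rect(T,c,z),'wrist',rect(W,d,z),cv2.boundingRect(d),'tri',*tri(T,pc(c),W,pc(d)))
# tray walls in wrist: corners
for p in[(166,172),(388,177)]: print(plane(W,p,.024))
k=mask(w,(0,0,0),(179,255,60),(190,85,222,120));d=big(k);c=big(mask(t,(0,0,0),(179,255,50),(365,190,393,205)))
print('neck',rect(W,d,.05),rect(T,c,.05),tri(T,cv2.minAreaRect(c)[0],W,cv2.minAreaRect(d)[0]))
E
```

```text
red top (array([447. , -54.4, 119.3,  44.6]), -78.26351547241211) wrist (array([451. , -62.1, 130.2,  43.2]), -78.10841751098633) (0, 116, 110, 41) tri [ 0.4489 -0.0549  0.0202] 0.00045312247181690274
vase top (array([ 515.1, -237.6,   40.4,   38.1]), 89.07103729248047) wrist (array([ 518.7, -244.7,   37.5,   36.3]), -38.87217330932617) (189, 85, 36, 35) tri [ 0.5185 -0.241   0.0336] 0.0002061053453133435
navy top (array([ 543.1, -406.8,  129.6,   41.4]), 8.53079891204834) wrist (array([ 544.5, -406.3,  127.8,   38.6]), 8.612339973449707) (330, 42, 40, 114) tri [ 0.5467 -0.4099  0.0079] 0.004442264200504301
coaster top (array([ 530. , -323.1,   62.2,   59.1]), -46.55292510986328) wrist (array([ 530.7, -321.8,   60.8,   60.5]), 8.778818130493164) (252, 75, 51, 54) tri [ 0.5306 -0.3224  0.0183] 0.002083602939543167
[ 0.4257 -0.1952  0.024 ]
[ 0.4625 -0.4758  0.024 ]
neck (array([ 518.6, -239.7,   20.3,   20. ]), -81.22964096069336) (array([ 519.3, -243. ,   17.6,   17.3]), 61.49348449707031) (array([ 0.5184, -0.2413,  0.0562]), np.float64(0.0011027712365588244))
```

>>> step_arm(rows=[{"angular": [0,0,0],"slide": [0.04,0.0284,0.05],"jaw": 0.6},{"angular": [0,0,0],"slide": [0.04,0.0284,0.05],"jaw": 0.6},{"angular": [0,0,0],"slide": [0.04,0.0284,0.05],"jaw": 0.6},{"angular": [0,0,0],"slide": [0.04,0.0284,0.05],"jaw": 0.6},{"angular": [0,0,0],"slide": [0.04,0.0284,0.05],"jaw": 0.6},{"angular": [0,0,0],"slide": [0.04,0.0284,0.05],"jaw": 0.6},{"angular": [0,0,0],"slide": [0,0,0],"jaw": 0.6},{"angular": [0,0,0],"slide": [0,0,0],"jaw": 0.6}])

```text
time_s: 5.82
tool_pos: [0.5774, -0.402, 0.1038]
tool_rot: [-180.0, -0.1, 8.7]
force: [-0.7, 0.6, 0.8]
grip_width: 0.0521
grasp_force: 0.0
```

```bash
python3 - <<'E'
from h import *
from cell import env
o=env.get_obs();print(o['tool_pos'],o['tool_rot'],o['qpos'],delta(o,(.5786,-.4013,.0055),8.55))
E
```

```text
[ 0.5774 -0.402   0.1038] [-179.9692   -0.0812    8.7263] [ -2.3797  38.0054  52.2628  84.1026 -30.7165  72.8971 -28.242 ] (array([ 0.0023, -0.001 ,  0.1966]), np.float64(0.0009794812909434982))
```

>>> step_arm(rows=[{"angular": [0,0,0.001],"slide": [0.0023,-0.001,0.06],"jaw": 0.6},{"angular": [0,0,0],"slide": [0,0,0.06],"jaw": 0.6},{"angular": [0,0,0],"slide": [0,0,0.05],"jaw": 0.6},{"angular": [0,0,0],"slide": [0,0,0.026],"jaw": 0.6},{"angular": [0,0,0],"slide": [0,0,0],"jaw": 0.6},{"angular": [0,0,0],"slide": [0,0,0],"jaw": 0.2},{"angular": [0,0,0],"slide": [0,0,0],"jaw": 0.2},{"angular": [0,0,0],"slide": [0,0,0],"jaw": 0.2},{"angular": [0,0,0],"slide": [0,0,0],"jaw": 0.2}], newtons=30)

```text
time_s: 6.95
tool_pos: [0.5783, -0.4029, 0.0049]
tool_rot: [180.0, -0.0, 8.5]
force: [0.0, -0.2, 2.2]
grip_width: 0.0377
grasp_force: 30.0
```

>>> step_arm(rows=[{"angular": [0,0,0],"slide": [0,0,-0.03],"jaw": 0.2},{"angular": [0,0,0],"slide": [0,0,-0.06],"jaw": 0.2},{"angular": [0,0,0],"slide": [0,0,-0.07],"jaw": 0.2},{"angular": [0,0,0],"slide": [0,0,-0.07],"jaw": 0.2},{"angular": [0,0,-0.05],"slide": [0,0,-0.07],"jaw": 0.2},{"angular": [0,0,-0.05],"slide": [0,0,-0.05],"jaw": 0.2},{"angular": [0,0,-0.05],"slide": [0,0,0],"jaw": 0.2},{"angular": [0,0,-0.05],"slide": [0,0,0],"jaw": 0.2},{"angular": [0,0,-0.05],"slide": [0,0,0],"jaw": 0.2},{"angular": [0,0,-0.05],"slide": [0,0,0],"jaw": 0.2}])

```text
time_s: 8.2
tool_pos: [0.5777, -0.4028, 0.1802]
tool_rot: [180.0, -0.0, 62.7]
force: [0.5, -0.2, -1.6]
grip_width: 0.0376
grasp_force: 30.0
```

>>> step_arm(rows=[{"angular": [0,0,-0.05],"slide": [0,0,0],"jaw": 0.2},{"angular": [0,0,-0.05],"slide": [0,0,0],"jaw": 0.2},{"angular": [0,0,-0.05],"slide": [0,0,0],"jaw": 0.2},{"angular": [0,0,-0.05],"slide": [0,0,0],"jaw": 0.2},{"angular": [0,0,-0.05],"slide": [0,0,0],"jaw": 0.2},{"angular": [0,0,-0.05],"slide": [0,0,0],"jaw": 0.2},{"angular": [0,0,-0.05],"slide": [0,0,0],"jaw": 0.2},{"angular": [0,0,-0.05],"slide": [0,0,0],"jaw": 0.2},{"angular": [0,0,0],"slide": [0,0,0],"jaw": 0.2}])

```text
time_s: 9.32
tool_pos: [0.5776, -0.403, 0.1801]
tool_rot: [180.0, 0.0, 134.3]
force: [0.1, 0.6, -1.3]
grip_width: 0.0375
grasp_force: 30.0
```

```bash
python3 - <<'E'
from h import *
from cell import env
o=env.get_obs();print(o['tool_pos'],o['tool_rot'],o['qpos'],o['grip_width'],delta(o,(.46,.05,.2),172))
E
```

```text
[ 0.5776 -0.403   0.1801] [179.994    0.0083 134.3257] [ 11.9467  28.0858  29.7517  78.5737 -13.8818  76.9382  86.2279] 0.03749188685723859 (array([ 0.8125,  0.4647, -0.0398]), np.float64(-0.20930175471242382))
```

>>> step_arm(rows=[{"angular": [0,0,0],"slide": [0.09,0.0516,0],"jaw": 0.2},{"angular": [0,0,0],"slide": [0.09,0.0516,0],"jaw": 0.2},{"angular": [0,0,0],"slide": [0.09,0.0516,0],"jaw": 0.2},{"angular": [0,0,0],"slide": [0.09,0.0516,0],"jaw": 0.2},{"angular": [0,0,0],"slide": [0.09,0.0516,0],"jaw": 0.2},{"angular": [0,0,0],"slide": [0.09,0.0516,0],"jaw": 0.2},{"angular": [0,0,0],"slide": [0.09,0.0516,0],"jaw": 0.2},{"angular": [0,0,0],"slide": [0.09,0.0516,0],"jaw": 0.2},{"angular": [0,0,0],"slide": [0.09,0.0516,0],"jaw": 0.2}])

```text
time_s: 10.45
tool_pos: [0.4595, 0.0502, 0.1801]
tool_rot: [179.9, 0.0, 134.2]
force: [0.6, 1.0, -1.2]
grip_width: 0.0375
grasp_force: 30.0
```

>>> step_arm(rows=[{"angular": [0,0,-0.052],"slide": [0,0,0],"jaw": 0.2},{"angular": [0,0,-0.052],"slide": [0,0,0],"jaw": 0.2},{"angular": [0,0,-0.052],"slide": [0,0,0],"jaw": 0.2},{"angular": [0,0,-0.053],"slide": [0,0,0],"jaw": 0.2},{"angular": [0,0,0],"slide": [0,0,0],"jaw": 0.2}])

```text
time_s: 11.08
tool_pos: [0.4601, 0.0487, 0.1798]
tool_rot: [180.0, 0.0, 171.8]
force: [-0.6, -0.9, -1.4]
grip_width: 0.0375
grasp_force: 30.0
```

```bash
python3 - <<'E'
from h import *
from cell import env
o=env.get_obs();print(o['tool_pos'],o['tool_rot'],o['qpos'],o['grip_width'],delta(o,(.321,.353,.1),172))
E
```

```text
[0.4601 0.0487 0.1798] [179.9744   0.0105 171.7977] [-24.198   -3.445   14.412  112.4241   0.8846  70.8969  71.6975] 0.03753736175009466 (array([0.3622, 0.5626, 0.1599]), np.float64(-0.0011241475291640767))
```

>>> step_arm(rows=[{"angular": [0,0,0],"slide": [0.0517,0.0804,0],"jaw": 0.2},{"angular": [0,0,0],"slide": [0.0517,0.0804,0],"jaw": 0.2},{"angular": [0,0,0],"slide": [0.0517,0.0804,0],"jaw": 0.2},{"angular": [0,0,0],"slide": [0.0517,0.0804,0.04],"jaw": 0.2},{"angular": [0,0,0],"slide": [0.0517,0.0804,0.04],"jaw": 0.2},{"angular": [0,0,0],"slide": [0.0517,0.0804,0.04],"jaw": 0.2},{"angular": [0,0,0],"slide": [0.0517,0.0804,0.04],"jaw": 0.2},{"angular": [0,0,0],"slide": [0,0,0],"jaw": 0.2}])

```text
time_s: 12.08
tool_pos: [0.3165, 0.3551, 0.0982]
tool_rot: [-179.9, -0.2, 172.2]
force: [-1.2, -0.3, -1.6]
grip_width: 0.0381
grasp_force: 30.0
```

```bash
python3 - <<'E'
from h import *
from cell import env
o=env.get_obs();print(o['tool_pos'],o['tool_rot'],o['qpos'],o['grip_width'],delta(o,(.321,.353,.003),172))
shot(env,'w3');cv2.imwrite('pics/t3.png',env.read_camera('top')[:,:,::-1])
E
```

```text
[0.3165 0.3551 0.0982] [-179.9334   -0.1575  172.1596] [-43.3485   3.6605  -8.3012 115.4537   0.4871  61.0623  30.2899] 0.03806344540640878 (array([-0.01  , -0.0027,  0.1904]), np.float64(0.000886758787053389))
```

View pics/w3.png

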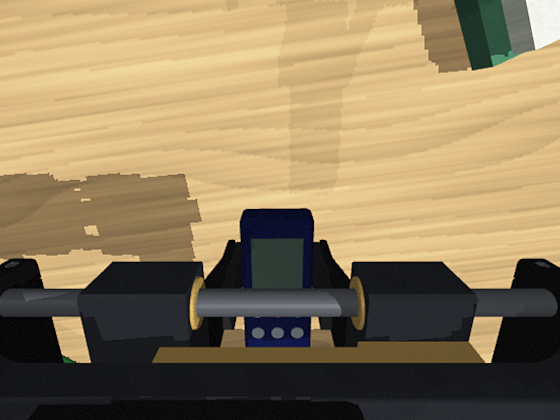

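The remote is held straight between the fingers, display end towards the robot (275,250). I'll lower it and slide it in.

>>> step_arm(rows=[{"angular": [0,0,0.001],"slide": [-0.01,-0.0027,0.06],"jaw": 0.2},{"angular": [0,0,0],"slide": [0,0,0.06],"jaw": 0.2},{"angular": [0,0,0],"slide": [0,0,0.04],"jaw": 0.2},{"angular": [0,0,0],"slide": [0,0,0.02],"jaw": 0.2},{"angular": [0,0,0],"slide": [0,0,0.007],"jaw": 0.2},{"angular": [0,0,0],"slide": [0,0,0],"jaw": 0.2},{"angular": [0,0,0],"slide": [0,0,0],"jaw": 0.2}])

```text
time_s: 13.05
tool_pos: [0.325, 0.3511, 0.0069]
tool_rot: [179.9, 0.1, 171.9]
force: [0.1, -0.6, -1.4]
grip_width: 0.0377
grasp_force: 30.0
```

```bash
python3 - <<'E'
from h import *
from cell import env
o=env.get_obs();print(o['tool_pos'],o['tool_rot'],o['grip_width'],o['force'],delta(o,(.4103,.3404,.0045),172))
E
```

```text
[0.325  0.3511 0.0069] [179.9225   0.0593 171.8781] 0.037723302137458226 [ 0.0781 -0.5544 -1.3971] (array([-0.1719,  0.0028,  0.005 ]), np.float64(-0.0006770060024559636))
```

>>> step_arm(rows=[{"angular": [0,0,0],"slide": [-0.03,0.001,0.004],"jaw": 0.2},{"angular": [0,0,0],"slide": [-0.04,0.001,0],"jaw": 0.2},{"angular": [0,0,0],"slide": [-0.04,0.001,0],"jaw": 0.2},{"angular": [0,0,0],"slide": [-0.04,0,0],"jaw": 0.2},{"angular": [0,0,0],"slide": [-0.022,0,0],"jaw": 0.2},{"angular": [0,0,0],"slide": [0,0,0],"jaw": 0.2},{"angular": [0,0,0],"slide": [0,0,0.004],"jaw": 0.2},{"angular": [0,0,0],"slide": [0,0,0],"jaw": 0.2}])

```text
time_s: 14.05
tool_pos: [0.4088, 0.3402, 0.0018]
tool_rot: [-180.0, -0.0, 172.0]
force: [-0.0, -0.2, -1.7]
grip_width: 0.0378
grasp_force: 30.0
```

>>> step_arm(rows=[{"angular": [0,0,0],"slide": [0,0,0],"jaw": 0.6},{"angular": [0,0,0],"slide": [0,0,0],"jaw": 0.6},{"angular": [0,0,0],"slide": [0,0,-0.02],"jaw": 0.6},{"angular": [0,0,0],"slide": [0,0,-0.05],"jaw": 0.6},{"angular": [0,0,0],"slide": [0,0,-0.1],"jaw": 0.6},{"angular": [0,0,0],"slide": [0,0,-0.1],"jaw": 0.6},{"angular": [0,0,0],"slide": [0,0,-0.1],"jaw": 0.6},{"angular": [0,0,0],"slide": [0,0,-0.07],"jaw": 0.6},{"angular": [0,0,0],"slide": [0,0,0],"jaw": 0.6}])

```text
time_s: 15.18
tool_pos: [0.4114, 0.3414, 0.2265]
tool_rot: [179.7, 0.3, 171.9]
force: [-0.2, -0.0, -0.1]
grip_width: 0.0518
grasp_force: 0.0
```

```bash
python3 - <<'E'
from h import *
from cell import env
o=env.get_obs();print(o['tool_pos'],o['tool_rot'],o['qpos'],delta(o,(.46,0,.22),172))
W,w=shot(env,'w4')
c=big(mask(w,(112,80,15),(130,255,140)));print(cv2.boundingRect(c),rect(W,c,.018))
a=cv2.approxPolyDP(cv2.convexHull(c),5,True)[:,0].astype(float);print(a.tolist());print(np.array([plane(W,p,.018)[:2] for p in a]))
E
```

```text
[0.4114 0.3414 0.2265] [179.659    0.2993 171.899 ] [-37.9471   4.1258  -4.8349  99.5073   0.3757  75.9284  39.0418] (array([-0.1925, -0.6624,  0.0101]), np.float64(-0.0005613694564674334))
(260, 147, 30, 59) (array([413.1, 339.7,  72.5,  35.7]), -7.3804779052734375)
[[288.0, 147.0], [289.0, 205.0], [261.0, 205.0], [260.0, 148.0]]
[[0.3797 0.3609]
 [0.4513 0.3528]
 [0.4464 0.3182]
 [0.3762 0.3281]]
```

View pics/w4.png

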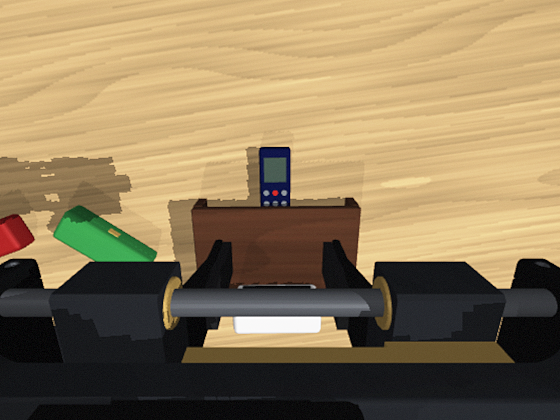

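The remote sticks out midway between the feet: near end at (275,148), board edge at row 206, feet at columns 197 and 356. Coaster next.

>>> step_arm(rows=[{"angular": [0,0,0.052],"slide": [0,0,0],"jaw": 1},{"angular": [0,0,0.052],"slide": [0,0,0],"jaw": 1},{"angular": [0,0,0.052],"slide": [0,0,0],"jaw": 1},{"angular": [0,0,0.052],"slide": [0,0,0],"jaw": 1},{"angular": [0,0,0.052],"slide": [0,0,0],"jaw": 1},{"angular": [0,0,0.052],"slide": [0,0,0],"jaw": 1},{"angular": [0,0,0.052],"slide": [0,0,0],"jaw": 1},{"angular": [0,0,0.052],"slide": [0,0,0],"jaw": 1}])

```text
time_s: 16.23
tool_pos: [0.409, 0.3394, 0.2205]
tool_rot: [-179.9, 0.1, 96.7]
force: [-0.2, -0.2, 1.3]
grip_width: 0.0871
grasp_force: 0.0
```

>>> step_arm(rows=[{"angular": [0,0,0],"slide": [-0.112,0.0058,0],"jaw": 1},{"angular": [0,0,0],"slide": [-0.112,0.0058,0],"jaw": 1},{"angular": [0,0,0],"slide": [-0.112,0.0058,0],"jaw": 1},{"angular": [0,0,0],"slide": [-0.112,0.0058,0],"jaw": 1},{"angular": [0,0,0],"slide": [-0.112,0.0058,0],"jaw": 1},{"angular": [0,0,0],"slide": [-0.112,0.0058,0],"jaw": 1},{"angular": [0,0,0],"slide": [-0.112,0.0058,0],"jaw": 1},{"angular": [0,0,0],"slide": [-0.112,0.0058,0],"jaw": 1},{"angular": [0,0,0],"slide": [-0.112,0.0058,0],"jaw": 1},{"angular": [0,0,0],"slide": [-0.112,0.0058,0],"jaw": 1}])

```text
time_s: 17.48
tool_pos: [0.5063, -0.2136, 0.2209]
tool_rot: [-179.9, -0.1, 97.0]
force: [0.4, 1.4, 0.2]
grip_width: 0.087
grasp_force: 0.0
```

```bash
python3 - <<'E'
from h import *
from cell import env
o=env.get_obs();print(o['tool_pos'],o['tool_rot'],o['qpos'],delta(o,(.5305,-.3225,.12),97.2))
E
```

```text
[ 0.5063 -0.2136  0.2209] [-179.9133   -0.0526   97.0345] [-9.0654  6.4132 31.6544 98.708  -3.4675 75.9529 30.3117] (array([-0.2222,  0.0216,  0.2015]), np.float64(-0.0009193694386472847))
```

>>> step_arm(rows=[{"angular": [0,0,-0.001],"slide": [-0.0741,0.0072,0.05],"jaw": 1},{"angular": [0,0,0],"slide": [-0.0741,0.0072,0.05],"jaw": 1},{"angular": [0,0,0],"slide": [-0.0741,0.0072,0.05],"jaw": 1},{"angular": [0,0,0],"slide": [0,0,0.05],"jaw": 1},{"angular": [0,0,0],"slide": [0,0,0],"jaw": 1}])

```text
time_s: 18.1
tool_pos: [0.5291, -0.3202, 0.1186]
tool_rot: [-179.7, -0.2, 97.1]
force: [-0.0, 0.7, 0.0]
grip_width: 0.0875
grasp_force: 0.0
```

```bash
python3 - <<'E'
from h import *
from cell import env
o=env.get_obs();print(o['tool_pos'],o['tool_rot'],o['qpos'],delta(o,(.5305,-.3225,.006),97.2))
E
```

```text
[ 0.5291 -0.3202  0.1186] [-179.6514   -0.2023   97.1408] [  1.0212  21.0561  34.222   95.9151 -12.5693  67.3301  45.561 ] (array([-0.0057,  0.0036,  0.2251]), np.float64(-0.0003289339864753376))
```

>>> step_arm(rows=[{"angular": [0,0,0],"slide": [-0.004,0.002,0.06],"jaw": 1},{"angular": [0,0,0],"slide": [0,0,0.07],"jaw": 1},{"angular": [0,0,0],"slide": [0,0,0.06],"jaw": 1},{"angular": [0,0,0],"slide": [0,0,0.034],"jaw": 1},{"angular": [0,0,0],"slide": [0,0,0],"jaw": 1},{"angular": [0,0,0],"slide": [0,0,0],"jaw": 0.5},{"angular": [0,0,0],"slide": [0,0,0],"jaw": 0.5},{"angular": [0,0,0],"slide": [0,0,0],"jaw": 0.5},{"angular": [0,0,0],"slide": [0,0,0],"jaw": 0.5}], newtons=30)

```text
time_s: 19.23
tool_pos: [0.533, -0.3233, 0.0108]
tool_rot: [180.0, 0.0, 97.2]
force: [-0.7, 0.4, 3.7]
grip_width: 0.061
grasp_force: 30.0
```

>>> step_arm(rows=[{"angular": [0,0,0],"slide": [0,0,-0.03],"jaw": 0.5},{"angular": [0,0,0],"slide": [0,0,-0.07],"jaw": 0.5},{"angular": [0,0,0],"slide": [0,0,-0.1],"jaw": 0.5},{"angular": [0,0,0],"slide": [0,0,-0.1],"jaw": 0.5},{"angular": [0,0,0],"slide": [0,0,-0.06],"jaw": 0.5},{"angular": [0,0,0],"slide": [0.0874,0.0418,0],"jaw": 0.5},{"angular": [0,0,0],"slide": [0.0874,0.0418,0],"jaw": 0.5},{"angular": [0,0,0],"slide": [0.0874,0.0418,0],"jaw": 0.5},{"angular": [0,0,0],"slide": [0.0874,0.0418,0],"jaw": 0.5},{"angular": [0,0,0],"slide": [0.0874,0.0418,0],"jaw": 0.5}])

```text
time_s: 20.48
tool_pos: [0.6094, -0.0918, 0.191]
tool_rot: [179.9, 0.0, 97.2]
force: [0.9, 0.0, -0.5]
grip_width: 0.0609
grasp_force: 30.0
```

>>> step_arm(rows=[{"angular": [0,0,0],"slide": [0.0874,0.0418,0],"jaw": 0.5},{"angular": [0,0,0],"slide": [0.0874,0.0418,0],"jaw": 0.5},{"angular": [0,0,0.031],"slide": [0,0,0],"jaw": 0.5},{"angular": [0,0,0],"slide": [0,0,0],"jaw": 0.5}])

```text
time_s: 20.98
tool_pos: [0.6396, -0.0011, 0.1906]
tool_rot: [180.0, 0.0, 91.7]
force: [0.4, -1.1, -1.2]
grip_width: 0.0613
grasp_force: 30.0
```

```bash
python3 - <<'E'
from h import *
from cell import env
o=env.get_obs();print(o['tool_pos'],o['tool_rot'],o['qpos'],o['grip_width'],o['grasp_force'],delta(o,(.640,-.0015,.1),91.6))
shot(env,'w5')
E
```

```text
[ 0.6396 -0.0011  0.1906] [179.9836   0.0356  91.7111] [-23.7578  19.0454  27.0296  88.2183  -8.8023  74.842    6.0149] 0.061319058628639705 30.000154674053192 (array([-0.0007,  0.0007,  0.1812]), np.float64(0.0006174706050911835))
```

View pics/w5.png

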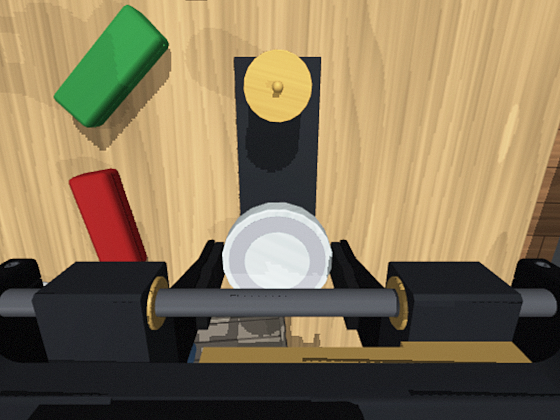

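The coaster is held level at (277,258), with the candle at (278,86) and the strip's edges at columns 235-321. Quick check of offsets.

```bash
python3 - <<'E'
from h import *
W=np.load('pics/w5.npy',allow_pickle=True).item();w=cv2.imread('pics/w5.png')[:,:,::-1].copy()
for p in[(234.5,57),(321,57),(240,190),(317,190)]: print('strip',plane(W,p,.003)[:2])
c=big(mask(w,(15,80,120),(30,255,255),(240,45,315,125)));print('candle',rect(W,c,.07))
# coaster: white top rim outer front edge & inner decor
m=mask(w,(0,0,140),(179,50,255),(215,195,340,285));c=big(m);print(cv2.boundingRect(c),rect(W,c,.198))
for p in[(277,202),(222,258),(331,258),(277,232)]: print('co',plane(W,p,.198)[:2],plane(W,p,.184)[:2])
E
```

```text
strip [0.5926 0.1272]
strip [0.6809 0.1299]
strip [ 0.5974 -0.0135]
strip [ 0.6867 -0.0108]
candle (array([636.9,  98.9,  61. ,  60.1]), 1.7483736276626587)
(222, 203, 110, 82) (array([639.2,  10.5,  59.9,  48.2]), 1.7316113710403442)
co [0.6387 0.0352] [0.6389 0.0307]
co [0.6095 0.0019] [ 0.607  -0.0055]
co [0.6694 0.0038] [ 0.6724 -0.0035]
co [0.6392 0.0183] [0.6394 0.0124]
```

>>> step_arm(rows=[{"angular": [0,0,0],"slide": [-0.0015,0.0022,0.06],"jaw": 0.5},{"angular": [0,0,0],"slide": [0,0,0.09],"jaw": 0.5},{"angular": [0,0,0],"slide": [0,0,0.09],"jaw": 0.5},{"angular": [0,0,0],"slide": [0,0,0.07],"jaw": 0.5},{"angular": [0,0,0],"slide": [0,0,0.035],"jaw": 0.5},{"angular": [0,0,0],"slide": [0,0,0.007],"jaw": 0.5},{"angular": [0,0,0],"slide": [0,0,0],"jaw": 0.5},{"angular": [0,0,0],"slide": [0,0,0],"jaw": 0.5}])

```text
time_s: 22.02
tool_pos: [0.642, -0.002, 0.0158]
tool_rot: [179.8, -0.0, 91.6]
force: [-0.1, 0.2, -1.2]
grip_width: 0.0612
grasp_force: 30.0
```

>>> step_arm(rows=[{"angular": [0,0,0],"slide": [0,-0.002,0.006],"jaw": 0.5},{"angular": [0,0,0],"slide": [0,0,0.005],"jaw": 0.5},{"angular": [0,0,0],"slide": [0,0,0],"jaw": 0.5},{"angular": [0,0,0],"slide": [0,0,0],"jaw": 0.5}])

```text
time_s: 22.52
tool_pos: [0.64, -0.0019, 0.0097]
tool_rot: [180.0, -0.0, 91.6]
force: [-1.9, -0.1, 6.6]
grip_width: 0.0608
grasp_force: 30.0
```

>>> step_arm(rows=[{"angular": [0,0,0],"slide": [0,0,0],"jaw": 1},{"angular": [0,0,0],"slide": [0,0,0],"jaw": 1},{"angular": [0,0,0],"slide": [0,0,-0.02],"jaw": 1},{"angular": [0,0,0],"slide": [0,0,-0.06],"jaw": 1},{"angular": [0,0,0],"slide": [0,0,-0.1],"jaw": 1},{"angular": [0,0,0],"slide": [0,0,-0.12],"jaw": 1},{"angular": [0,0,0],"slide": [0,0,-0.12],"jaw": 1},{"angular": [0,0,0],"slide": [-0.1,-0.04,0],"jaw": 1},{"angular": [0,0,0],"slide": [-0.1,-0.04,0],"jaw": 1},{"angular": [0,0,0],"slide": [0,0,0],"jaw": 1}])

```text
time_s: 23.78
tool_pos: [0.6007, -0.11, 0.2201]
tool_rot: [179.9, 0.1, 91.1]
force: [0.4, -0.8, 0.1]
grip_width: 0.087
grasp_force: 0.0
```

```bash
python3 - <<'E'
from h import *
from cell import env
o=env.get_obs();print(o['tool_pos'],o['tool_rot'],delta(o,(.5185,-.241,.12),97.2))
W,w=shot(env,'w6')
c=big(mask(w,(0,0,140),(179,50,255),(120,40,460,285)));print(cv2.boundingRect(c),rect(W,c,.017))
T=env.camera_info('top');t=env.read_camera('top');cv2.imwrite('pics/t6.png',t[:,:,::-1])
c=big(mask(t,(0,0,150),(179,60,255),(262,138,310,178)));print(cv2.boundingRect(c),rect(T,c,.017))
E
```

```text
[ 0.6007 -0.11    0.2201] [179.9292   0.1357  91.063 ] (array([-0.2584, -0.1695,  0.2006]), np.float64(-0.03409430321685881))
(287, 50, 56, 59) (array([640.1,  -0.6,  60.2,  58.8]), 1.1045101881027222)
(273, 146, 23, 23) (array([639.2,  -3.5,  59.6,  57.3]), -0.8615493774414062)
```

View pics/w6.png

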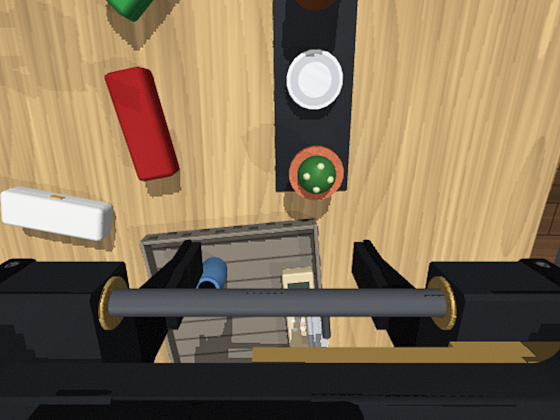

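The coaster lies between the pots at (314,79) px, about (0.640,-0.001). Vase next.

>>> step_arm(rows=[{"angular": [0,0,0],"slide": [-0.065,-0.0424,0],"jaw": 0.75},{"angular": [0,0,0],"slide": [-0.065,-0.0424,0.05],"jaw": 0.75},{"angular": [0,0,0],"slide": [-0.065,-0.0424,0.05],"jaw": 0.75},{"angular": [0,0,0],"slide": [-0.064,-0.0424,0.05],"jaw": 0.75},{"angular": [0,0,-0.034],"slide": [0,0,0.05],"jaw": 0.75},{"angular": [0,0,0],"slide": [0,0,0],"jaw": 0.75},{"angular": [0,0,0],"slide": [0,0,0],"jaw": 0.75}])

```text
time_s: 24.75
tool_pos: [0.5229, -0.2337, 0.1194]
tool_rot: [179.9, 0.0, 97.8]
force: [0.5, -0.5, -0.4]
grip_width: 0.0655
grasp_force: 0.0
```

```bash
python3 - <<'E'
from h import *
from cell import env
o=env.get_obs();print(o['tool_pos'],o['tool_rot'],o['qpos'],delta(o,(.5185,-.241,.011),97.2))
E
```

```text
[ 0.5229 -0.2337  0.1194] [179.9287   0.0065  97.7894] [ -7.7379  14.6102  33.6503 102.8595  -8.9011  65.0997  36.6024] (array([-0.0133, -0.011 ,  0.2168]), np.float64(0.003274302123958882))
```

>>> step_arm(rows=[{"angular": [0,0,0.003],"slide": [-0.0133,-0.011,0.02],"jaw": 0.75},{"angular": [0,0,0],"slide": [0,0,0.04],"jaw": 0.75},{"angular": [0,0,0],"slide": [0,0,0.05],"jaw": 0.75},{"angular": [0,0,0],"slide": [0,0,0.05],"jaw": 0.75},{"angular": [0,0,0],"slide": [0,0,0.04],"jaw": 0.75},{"angular": [0,0,0],"slide": [0,0,0.016],"jaw": 0.75},{"angular": [0,0,0],"slide": [0,0,0],"jaw": 0.75},{"angular": [0,0,0],"slide": [0,0,0],"jaw": 0.75}])

```text
time_s: 25.75
tool_pos: [0.5176, -0.2426, 0.0114]
tool_rot: [179.9, 0.0, 97.2]
force: [-0.3, -0.3, 0.2]
grip_width: 0.0652
grasp_force: 0.0
```

>>> step_arm(rows=[{"angular": [0,0,0],"slide": [0,0,0],"jaw": 0.3},{"angular": [0,0,0],"slide": [0,0,0],"jaw": 0.3},{"angular": [0,0,0],"slide": [0,0,0],"jaw": 0.3},{"angular": [0,0,0],"slide": [0,0,0],"jaw": 0.3},{"angular": [0,0,0],"slide": [0,0,-0.02],"jaw": 0.3},{"angular": [0,0,0],"slide": [0,0,-0.06],"jaw": 0.3},{"angular": [0,0,0],"slide": [0,0,-0.09],"jaw": 0.3},{"angular": [0,0,0],"slide": [0,0,-0.1],"jaw": 0.3},{"angular": [0,0,0],"slide": [0,0,-0.1],"jaw": 0.3},{"angular": [0,0,0],"slide": [0,0,0],"jaw": 0.3}], newtons=20)

```text
time_s: 27.0
tool_pos: [0.5193, -0.2438, 0.2007]
tool_rot: [179.5, 0.2, 97.2]
force: [-0.5, -0.4, -1.0]
grip_width: 0.0372
grasp_force: 20.0
```

```bash
python3 - <<'E'
from h import *
from cell import env
o=env.get_obs();print(o['tool_pos'],o['tool_rot'],o['grip_width'],delta(o,(.640,-.0015,.2),91.6))
E
```

```text
[ 0.5193 -0.2438  0.2007] [179.5145   0.1846  97.1746] 0.037242930314838954 (array([0.4506, 0.3   , 0.0024]), np.float64(0.030970111790877455))
```

>>> step_arm(rows=[{"angular": [0,0,0],"slide": [0.075,0.05,0],"jaw": 0.3},{"angular": [0,0,0],"slide": [0.075,0.05,0],"jaw": 0.3},{"angular": [0,0,0],"slide": [0.075,0.05,0],"jaw": 0.3},{"angular": [0,0,0],"slide": [0.075,0.05,0],"jaw": 0.3},{"angular": [0,0,0],"slide": [0.075,0.05,0],"jaw": 0.3},{"angular": [0,0,0],"slide": [0.075,0.05,0],"jaw": 0.3},{"angular": [0,0,0.031],"slide": [0,0,0.05],"jaw": 0.3},{"angular": [0,0,0],"slide": [0,0,0.05],"jaw": 0.3},{"angular": [0,0,0],"slide": [0,0,0],"jaw": 0.3},{"angular": [0,0,0],"slide": [0,0,0],"jaw": 0.3}])

```text
time_s: 28.25
tool_pos: [0.6377, -0.0004, 0.146]
tool_rot: [180.0, 0.0, 91.6]
force: [-0.4, 0.0, -0.6]
grip_width: 0.0368
grasp_force: 20.0
```

```bash
python3 - <<'E'
from h import *
from cell import env
o=env.get_obs();print(o['tool_pos'],o['tool_rot'],o['grip_width'],delta(o,(.640,-.0015,.0245),91.6))
W,w=shot(env,'w7')
m=mask(w,(98,80,40),(115,255,255));c=big(m);x,y,bw,bh=cv2.boundingRect(c);print(x,y,bw,bh)
for p in[(x+bw/2,y),(x,y+bh/2),(x+bw,y+bh/2)]: print([plane(W,p,o['tool_pos'][2]+dz)[:2] for dz in(-.007,.019,.043)])
E
```

```text
[ 0.6377 -0.0004  0.146 ] [179.9826   0.0001  91.5988] 0.036845135474849314 (array([-0.0023,  0.0046,  0.243 ]), np.float64(-6.883043438361053e-06))
239 225 76 64
[array([0.6374, 0.0171]), array([0.6371, 0.0276]), array([0.6368, 0.0372])]
[array([ 0.6151, -0.0042]), array([0.6183, 0.0095]), array([0.6211, 0.0222])]
[array([ 0.6608, -0.0029]), array([0.6569, 0.0106]), array([0.6533, 0.0231])]
```

View pics/w7.png

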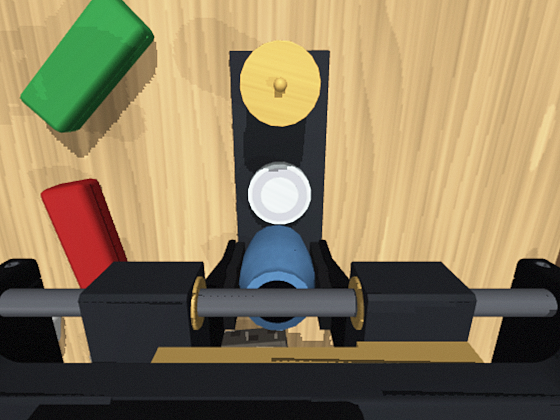

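The vase is held upright (277,260) with the coaster beyond and below it (279,195). Lowering.

>>> step_arm(rows=[{"angular": [0,0,0],"slide": [-0.0015,0.004,0.03],"jaw": 0.3},{"angular": [0,0,0],"slide": [0,0,0.06],"jaw": 0.3},{"angular": [0,0,0],"slide": [0,0,0.06],"jaw": 0.3},{"angular": [0,0,0],"slide": [0,0,0.05],"jaw": 0.3},{"angular": [0,0,0],"slide": [0,0,0.03],"jaw": 0.3},{"angular": [0,0,0],"slide": [0,0,0.008],"jaw": 0.3},{"angular": [0,0,0],"slide": [0,0,0],"jaw": 0.3},{"angular": [0,0,0],"slide": [0,0,0],"jaw": 0.3}])

```text
time_s: 29.3
tool_pos: [0.6405, -0.0009, 0.0277]
tool_rot: [179.9, -0.0, 91.6]
force: [-0.0, -0.0, -1.0]
grip_width: 0.0367
grasp_force: 20.0
```

```bash
python3 - <<'E'
from h import *
from cell import env
o=env.get_obs();print(o['tool_pos'],o['tool_rot'],o['force'],o['grip_width'],delta(o,(.640,-.001,.0245),91.6))
E
```

```text
[ 0.6405 -0.0009  0.0277] [179.8798  -0.0127  91.6155] [-0.0445 -0.0421 -0.9908] 0.036707663039359614 (array([-0.0001, -0.001 ,  0.0065]), np.float64(8.617590323909655e-05))
```

>>> step_arm(rows=[{"angular": [0,0,0],"slide": [0,0,0.004],"jaw": 0.3},{"angular": [0,0,0],"slide": [0,0,0.0025],"jaw": 0.3},{"angular": [0,0,0],"slide": [0,0,0],"jaw": 0.3},{"angular": [0,0,0],"slide": [0,0,0],"jaw": 0.3}])

```text
time_s: 29.8
tool_pos: [0.6398, -0.0009, 0.0237]
tool_rot: [180.0, -0.0, 91.6]
force: [-1.1, -0.1, 2.7]
grip_width: 0.037
grasp_force: 20.0
```

>>> step_arm(rows=[{"angular": [0,0,0],"slide": [0,0,0],"jaw": 0.5},{"angular": [0,0,0],"slide": [0,0,0],"jaw": 0.75},{"angular": [0,0,0],"slide": [0,0,0],"jaw": 0.75},{"angular": [0,0,0],"slide": [0,0,-0.02],"jaw": 0.75},{"angular": [0,0,0],"slide": [0,0,-0.06],"jaw": 0.75},{"angular": [0,0,0],"slide": [0,0,-0.1],"jaw": 0.75},{"angular": [0,0,0],"slide": [0,0,-0.1],"jaw": 0.75},{"angular": [0,0,0],"slide": [0,0,-0.1],"jaw": 0.75},{"angular": [0,0,0],"slide": [0,0,0],"jaw": 0.75}])

```text
time_s: 30.92
tool_pos: [0.6424, -0.0015, 0.2195]
tool_rot: [179.4, -0.0, 91.6]
force: [0.2, -0.2, 0.4]
grip_width: 0.0649
grasp_force: 0.0
```

```bash
python3 - <<'E'
from h import *
from cell import env
o=env.get_obs();print(o['tool_pos'],o['tool_rot'],o['qpos'],delta(o,(.448,-.140,.21),102))
E
```

```text
[ 0.6424 -0.0015  0.2195] [179.4157  -0.0441  91.5931] [-24.1259  18.0661  27.637   86.1168  -8.565   77.3172   5.7401] (array([-0.2661, -0.3966,  0.0147]), np.float64(-0.05781596540714086))
```

>>> step_arm(rows=[{"angular": [0,0,0],"slide": [-0.0333,-0.0496,0],"jaw": 0.8},{"angular": [0,0,0],"slide": [-0.0333,-0.0496,0],"jaw": 0.8},{"angular": [0,0,0],"slide": [-0.0333,-0.0496,0],"jaw": 0.8},{"angular": [0,0,0],"slide": [-0.0333,-0.0496,0],"jaw": 0.8},{"angular": [0,0,0],"slide": [-0.0333,-0.0496,0],"jaw": 0.8},{"angular": [0,0,0],"slide": [-0.0333,-0.0496,0],"jaw": 0.8},{"angular": [0,0,0],"slide": [-0.0333,-0.0496,0],"jaw": 0.8},{"angular": [0,0,0],"slide": [-0.0333,-0.0496,0],"jaw": 0.8},{"angular": [0,0,-0.057],"slide": [0,0,0],"jaw": 0.8},{"angular": [0,0,0],"slide": [0,0,0],"jaw": 0.8}])

```text
time_s: 32.17
tool_pos: [0.4445, -0.1397, 0.213]
tool_rot: [180.0, -0.0, 101.7]
force: [-0.1, -0.5, -0.6]
grip_width: 0.0692
grasp_force: 0.0
```

```bash
python3 - <<'E'
from h import *
from cell import env
o=env.get_obs();print(o['tool_pos'],o['tool_rot'],o['qpos'])
W,w=shot(env,'w8')
c=big(mask(w,(0,150,100),(8,255,255)));print(cv2.boundingRect(c),rect(W,c,.032),rect(W,c,.025))
T=env.camera_info('top');t=env.read_camera('top');cv2.imwrite('pics/t8.png',t[:,:,::-1])
print(delta(o,(.448,-.0545,.1),101.8))
E
```

```text
[ 0.4445 -0.1397  0.213 ] [179.9985  -0.042  101.7481] [-20.5573  -5.8353  32.9363 109.9      3.2398  75.041   23.1535]
(278, 43, 42, 117) (array([449. , -52.9, 115.4,  41.4]), -78.16021156311035) (array([449.4, -52.8, 117.8,  42.2]), -78.16019821166992)
(array([0.1652, 0.0415, 0.2262]), np.float64(-0.00028826631696543043))
```

View pics/w8.png

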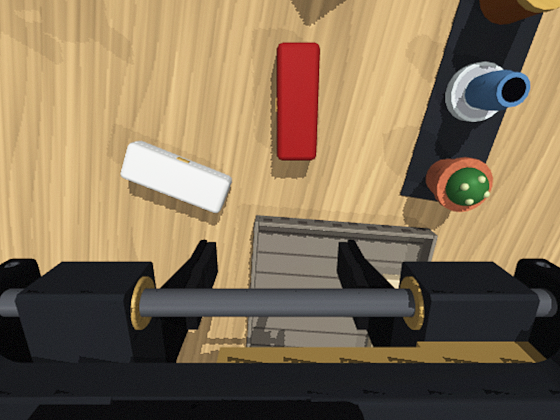

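The vase stands on the coaster (490,90). The red case lies at (298,101), with only the white look-alike (175,178) near it. Going to the case.

>>> step_arm(rows=[{"angular": [0,0,0],"slide": [0.042,0.0105,0.05],"jaw": 0.85},{"angular": [0,0,0],"slide": [0.042,0.0105,0.05],"jaw": 0.85},{"angular": [0,0,0],"slide": [0.042,0.0105,0.05],"jaw": 0.85},{"angular": [0,0,0],"slide": [0.042,0.0105,0.05],"jaw": 0.85},{"angular": [0,0,0],"slide": [0,0,0],"jaw": 0.85},{"angular": [0,0,0],"slide": [0,0,0],"jaw": 0.85}])

```text
time_s: 33.02
tool_pos: [0.4489, -0.054, 0.1141]
tool_rot: [180.0, 0.1, 101.8]
force: [0.3, 0.1, -0.1]
grip_width: 0.0739
grasp_force: 0.0
```

```bash
python3 - <<'E'
from h import *
from cell import env
o=env.get_obs();print(o['tool_pos'],o['tool_rot'],o['qpos'],delta(o,(.4487,-.0535,.005),101.8))
E
```

```text
[ 0.4489 -0.054   0.1141] [179.9564   0.0505 101.807 ] [-24.8057  -1.8076  28.0748 118.7499   0.9985  62.7934  14.6086] (array([ 0.0013, -0.0003,  0.2181]), np.float64(3.904272265376423e-05))
```

>>> step_arm(rows=[{"angular": [0,0,0],"slide": [0.001,0,0.06],"jaw": 0.85},{"angular": [0,0,0],"slide": [0,0,0.07],"jaw": 0.85},{"angular": [0,0,0],"slide": [0,0,0.06],"jaw": 0.85},{"angular": [0,0,0],"slide": [0,0,0.026],"jaw": 0.85},{"angular": [0,0,0],"slide": [0,0,0],"jaw": 0.85},{"angular": [0,0,0],"slide": [0,0,0],"jaw": 0.3},{"angular": [0,0,0],"slide": [0,0,0],"jaw": 0.3},{"angular": [0,0,0],"slide": [0,0,0],"jaw": 0.3},{"angular": [0,0,0],"slide": [0,0,0],"jaw": 0.3}], newtons=25)

```text
time_s: 34.15
tool_pos: [0.4484, -0.0526, 0.0057]
tool_rot: [180.0, -0.0, 101.9]
force: [-0.1, 0.9, 2.8]
grip_width: 0.0436
grasp_force: 25.0
```

>>> step_arm(rows=[{"angular": [0,0,0],"slide": [0,0,-0.03],"jaw": 0.3},{"angular": [0,0,0],"slide": [0,0,-0.07],"jaw": 0.3},{"angular": [0,0,0],"slide": [0,0,-0.09],"jaw": 0.3},{"angular": [0,0,0],"slide": [0,0,-0.09],"jaw": 0.3},{"angular": [0,0,0],"slide": [0,0,-0.06],"jaw": 0.3},{"angular": [0,0,0.025],"slide": [0,0,0],"jaw": 0.3},{"angular": [0,0,0],"slide": [0,0,0],"jaw": 0.3}])

```text
time_s: 35.02
tool_pos: [0.4481, -0.0528, 0.1762]
tool_rot: [179.9, -0.0, 97.4]
force: [-0.2, 0.1, -1.4]
grip_width: 0.044
grasp_force: 25.0
```

```bash
python3 - <<'E'
from h import *
from cell import env
o=env.get_obs();print(o['tool_pos'],o['tool_rot'],o['qpos'],o['grip_width'],delta(o,(.5298,-.3242,.12),97.2))
E
```

```text
[ 0.4481 -0.0528  0.1762] [179.9327  -0.0109  97.4073] [-25.6777  -5.8503  27.6101 114.4978   2.8471  70.6475   8.2758] 0.04401511265412933 (array([-0.5593,  0.0919,  0.1124]), np.float64(0.0011514439540317451))
```

>>> step_arm(rows=[{"angular": [0,0,0.001],"slide": [-0.07,0.0115,0],"jaw": 0.3},{"angular": [0,0,0],"slide": [-0.07,0.0115,0],"jaw": 0.3},{"angular": [0,0,0],"slide": [-0.07,0.0115,0],"jaw": 0.3},{"angular": [0,0,0],"slide": [-0.07,0.0115,0],"jaw": 0.3},{"angular": [0,0,0],"slide": [-0.07,0.0115,0],"jaw": 0.3},{"angular": [0,0,0],"slide": [-0.07,0.0115,0],"jaw": 0.3},{"angular": [0,0,0],"slide": [-0.07,0.0115,0.04],"jaw": 0.3},{"angular": [0,0,0],"slide": [-0.07,0.0115,0.06],"jaw": 0.3},{"angular": [0,0,0],"slide": [0,0,0],"jaw": 0.3},{"angular": [0,0,0],"slide": [0,0,0],"jaw": 0.3}])

```text
time_s: 36.28
tool_pos: [0.5287, -0.324, 0.1252]
tool_rot: [-180.0, -0.1, 97.2]
force: [0.1, 1.0, -1.0]
grip_width: 0.0439
grasp_force: 25.0
```

```bash
python3 - <<'E'
from h import *
from cell import env
o=env.get_obs();print(o['tool_pos'],o['tool_rot'],o['qpos'],o['grip_width'],delta(o,(.5298,-.3242,.0105),97.2))
E
```

```text
[ 0.5287 -0.324   0.1252] [-179.9509   -0.0579   97.2399] [ -3.8575  21.9929  41.059   95.7717 -15.384   68.1013  48.1887] 0.043915386560503554 (array([-0.001 ,  0.0023,  0.2294]), np.float64(0.00022157757456761198))
```

>>> step_arm(rows=[{"angular": [0,0,0],"slide": [-0.001,0.002,0.04],"jaw": 0.3},{"angular": [0,0,0],"slide": [0,0,0.06],"jaw": 0.3},{"angular": [0,0,0],"slide": [0,0,0.06],"jaw": 0.3},{"angular": [0,0,0],"slide": [0,0,0.04],"jaw": 0.3},{"angular": [0,0,0],"slide": [0,0,0.02],"jaw": 0.3},{"angular": [0,0,0],"slide": [0,0,0.006],"jaw": 0.3},{"angular": [0,0,0],"slide": [0,0,0],"jaw": 0.3},{"angular": [0,0,0],"slide": [0,0,0],"jaw": 0.3}])

```text
time_s: 37.28
tool_pos: [0.5307, -0.3255, 0.0133]
tool_rot: [179.9, 0.0, 97.2]
force: [-0.9, -0.2, -1.0]
grip_width: 0.044
grasp_force: 25.0
```

>>> step_arm(rows=[{"angular": [0,0,0],"slide": [0.001,0,0.005],"jaw": 0.3},{"angular": [0,0,0],"slide": [0,0,0.001],"jaw": 0.3},{"angular": [0,0,0],"slide": [0,0,0],"jaw": 0.3},{"angular": [0,0,0],"slide": [0,0,0],"jaw": 0.75},{"angular": [0,0,0],"slide": [0,0,0],"jaw": 0.75},{"angular": [0,0,0],"slide": [0,0,-0.02],"jaw": 0.75},{"angular": [0,0,0],"slide": [0,0,-0.08],"jaw": 0.75},{"angular": [0,0,0],"slide": [0,0,-0.1],"jaw": 0.75},{"angular": [0,0,0],"slide": [0,0,-0.1],"jaw": 0.75},{"angular": [0,0,0],"slide": [0,0,-0.1],"jaw": 0.75}])

```text
time_s: 38.52
tool_pos: [0.5298, -0.3247, 0.2117]
tool_rot: [179.9, 0.0, 97.2]
force: [0.2, 0.1, -0.2]
grip_width: 0.0653
grasp_force: 0.0
```

>>> step_arm(rows=[{"angular": [0,0,0],"slide": [-0.02,-0.1,0],"jaw": 0.75},{"angular": [0,0,0],"slide": [-0.02,-0.1,0],"jaw": 0.75},{"angular": [0,0,0],"slide": [0,0,0],"jaw": 0.75}])

```text
time_s: 38.9
tool_pos: [0.4288, -0.3599, 0.2105]
tool_rot: [179.9, -0.0, 96.8]
force: [0.3, 0.7, 0.1]
grip_width: 0.0653
grasp_force: 0.0
```

```bash
python3 - <<'E'
from h import *
from cell import env
o=env.get_obs();print(o['tool_pos'],o['time_s'])
T=env.camera_info('top');t=env.read_camera('top')
c=big(mask(t,(0,150,60),(8,255,255),(340,140,480,240)));print('case',rect(T,c,.036))
c=big(mask(t,(112,80,15),(130,255,140),(100,160,210,290)));print('navy',rect(T,c,.018))
c=big(mask(t,(98,80,40),(115,255,255),(262,138,310,178)));print('vase',rect(T,c,.067),rect(T,c,.045))
c=big(mask(t,(0,0,150),(179,60,255),(262,138,310,178)));print('coaster',rect(T,c,.017))
a=cv2.resize(t[120:260,100:480],None,fx=2.1,fy=2.1,interpolation=cv2.INTER_CUBIC);s=cv2.resize(env.read_camera('scene')[160:330,100:440],(798,280+119));
im=np.zeros((600,800,3),np.uint8);im[:294,:798]=a;s=cv2.resize(s,(612,306));im[294:,:612]=s
cv2.imwrite('pics/fin.png',im[:,:,::-1])
E
```

```text
[ 0.4288 -0.3599  0.2105] 38.9
case (array([ 527.5, -322.9,  123.4,   45.7]), -82.70571374893188)
navy (array([413.1, 336.6,  67.7,  38.3]), -7.4795684814453125)
vase (array([633.8,  -0.8,  46.8,  34.9]), -1.090118408203125) (array([641. ,  -0.9,  47.7,  35.6]), -1.0901641845703125)
coaster (array([637.9,  -3.5,  57.2,  56.8]), 89.1372299194336)
```

View pics/fin.png

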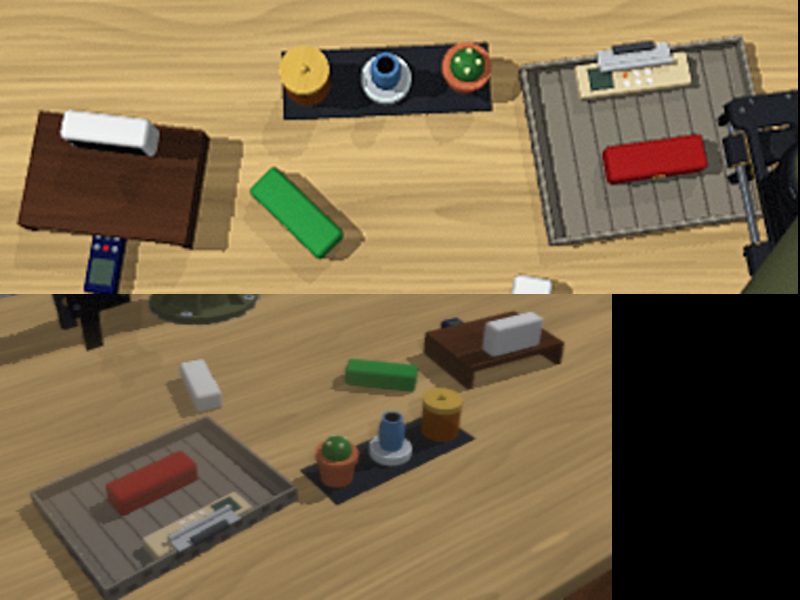

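The picture shows everything in place: remote half under the riser, vase on the coaster between the pots, and case alongside the beige remote in the tray. Nothing is touching the gripper, so I'm handing in.

```bash
python3 -c "
from cell import env
print(env.sign_off())"
```

```text
the job is handed in; nothing more can be done
None
```

The job is handed in, though the hand-in returned no verdict: my last camera measurements put the remote, coaster, vase and case within tolerance, and the cactus, candle and beige remote look undisturbed.

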